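# Index the sample carousel to bring the tall tube to the reader

## Robot

A 6-joint arm with a two-finger parallel gripper is mounted at the origin on the work surface. World frame = base frame: x ahead of the robot, y to its left, z up, the work surface at z = 0. Lengths are in m, angles in rad, forces in N, time in s.
With the tool pointing down it reaches from about 0.425 to 0.95 m from the base axis. Payload 3.5 kg.
Tool frame: the origin (TCP) lies at the very end of the fingers, on their centre line; the grasp point (between the pads) lies ctrl.grip_point_offset behind it (ctrl.grip_point_offset is the distance from the TCP to the grasp point, in m); z points along the fingers, y is the direction in which the jaws open and shut (so a half turn about z gives the same grasp; the last joint's range is limited). The gripper opens to 85 mm and grips with 20 to 120 N. Pads are 22 mm wide; open, the fingers measure 114 mm over their backs; the gripper's body (76 mm by 85 mm) begins 54 mm behind the grasp point. The pads swing forward as they close: fully open they stand 13 mm farther back than shut.
Start: joints at [1.184, 0.286, 1.577, -0, 1.279, -0.15], TCP at [0.158, 0.656, 0.231] pointing down, gripper open.
Joint ranges: [-2.77, 2.77], [-0.9, 2.22], [0.21, 2.48], [-1.53, 4.67], [0.24, 2.81], [-2.84, 2.84]. Speed limits (rad/s): [2.79, 2.79, 3.14, 3.14, 3.14, 3.14].

## Interface

Orientations are given as a unit quaternion [x, y, z, w].
In Python, from plant import ctrl gives the robot as it stands.
- The arm moves only by the tool servo_tool, never from a script. Its argument "increments" is a list of rows, each a list of 5 numbers: the opening, from 0 (shut) to 1 (fully open), then the shift along the world's x, y, z in units of 40 mm (1.0 is 40 mm), then the turn about the world's z in units of 5 degrees (1.0 is 5 degrees). A call has exactly 10 rows; each row is the pose to reach, as a shift and turn from the pose measured when the call began; what a row does not reach only later rows make up. A row lasts 1/12 s, in which the tool goes at most 41.7 mm and 7.16 degrees, less where a joint would pass 70% of its speed; a pose out of reach is approached as far as the arm can. A call with a gripper value outside its range is refused whole. The fingers move at their own pace and stop on an object; "grip_force" is the grip in N (left out, the last holds). Time passes only in rows, so rows that repeat a pose let the fingers close, or fill a call up. It gives the time, the measured TCP pose, the force and the opening at its end, in the units of the state.
- ctrl.get_state(): the state, without advancing time (a new reading comes with each control period).
- ctrl.read_camera(name): name is "scene" or "side" or "wrist"; returns a dict with "frame" (420x560x3 uint8, red, green, blue), "K" (3x3 intrinsics, pixels), "extrinsics" (4x4, takes a point from camera to world coordinates). Camera axes: x right, y down, z forward; pixel columns grow to the right and rows downward; lengths in m; the calibration is good to about 2 mm. A picture is of the moment at which its call begins. There is no depth.
- ctrl.sign_off(): hands the job in, once; it reports no verdict.
Trained networks look in a picture, given as the dict that the camera call returned (one of the last four; its "shot" number tells which), for a name from the list of things; names that differ only in an ending like _2 or _b are one class to them, and where a whole thing is asked for, a point or a joint stands for the part that bears it (a point fixed in the world has none). Each returns a list of dicts, best first, with "conf" (0 to 1); they miss things now and then, are a little off and sometimes report something else, mostly with a low value. They report only what shows in the picture. A call takes as long as a camera call.
- ctrl.masks_of(picture, query): "region" (420x560 bool, what is visible of it) and "extent" ([left, top, right, bottom] in pixels, round what is visible of it).
- ctrl.landmark_of(picture, query): "centre" ([row, column] in pixels: a listed point, or the origin of a listed thing).
The state is a dict: "time": time; "qpos": joint angles; "dq": joint speeds; "joint_efforts": joint torques, N m; "eef_pos": TCP position; "tcp_rot": TCP orientation; "contact_force": force on the tool from outside, world axes, zero at the start; "wrist_torque": the same for the moment, N m; "opening": opening from 0.0 (shut) to 1.0 (fully open).
Only numpy, scipy, OpenCV 4.12 (cv2) and the standard library are available. Lean on these libraries where they do the work, as an engineer would, in place of code of your own. Each camera call takes 0.05 s, during which the arm holds its last target. There are 200 camera calls.

## Task

Bring the tall tube in front of the reader by indexing the sample carousel one hole, whichever way is the short way: with a fingertip press the black indexing plunger fully in, turn the deck to the next hole, and let the plunger spring fully back out into it. Do not turn past that hole, do not touch or lift any of the tubes, leave everything else on the bench where it is, and finish with the robot clear.

Things in the scene. Friction and masses are not known exactly. Their poses are not given: they have to be found in the camera images.
- carousel: sample carousel, fixed on the bench: a round white pan 324 mm across, 50 mm high; its flat rim is a fixed aluminium index ring with 8 bushed holes 45 degrees apart, 140 mm from the axis. Origin on the axis at bench level, x towards the tube reader: a grey box 46 mm wide fixed outside the rim, 172 to 208 mm from the axis, its top 108 mm above the bench
- carousel_axis (a point): upright turning axis, at the deck's top (50 mm above the bench, level with the ring). The round deck inside the rim, 240 mm across, turns either way with about 1 N at the plunger. On it: 8 pockets (white sleeves 22 mm across, 18 mm above the deck) 65 mm from the axis at the same angles as the holes, and in the centre a black carrying knob, its top 98 mm above the bench
- read_point (a point): fixed place in front of the reader: on the circle of the pockets, 65 mm from the axis, straight between axis and reader, at the height of the deck's top. The pocket here is the one being read
- plunger_top (a point): centre of the top of the indexing plunger's black button, 30 mm across, on the deck 100 mm from the axis, at the start opposite the reader; 78 mm above the bench when out. Pressed straight down, 12 mm at most, against a spring (3 N to start, 8 N fully in)
- ear_ccw (a point): middle of the inner face of one of two upright steel ears of the finger fork fixed to the deck, either side of the button: this one counter-clockwise of it seen from above. Each is 36 mm long radially, 5 mm thick, its top 98 mm above the bench (20 mm above the button when out). Clear gap between them 56 mm, button in the middle. A fingertip between them can press the button and push an ear to turn the deck
- ear_cw (a point): the same for the ear clockwise of the button seen from above
- pin_tip (a point): tip of the plunger's steel pin, 10 mm thick, 40 mm farther out than the button, one piece with it. Out, it stands up through a ring hole from below (tip 1.5 mm above the ring) and locks the deck with 1.5 mm play either way. Pressed 10 mm or more the deck is free. Let go between holes, it rubs under the ring (button 9 to 10 mm down) and springs up by itself under the next hole, stopping the deck
- plunger (a joint): how far the plunger is pressed, in m: 0 fully out (pin in a hole), 0.012 fully in
- turntable (a joint): turn of the deck in rad, 0 at the start (in a hole), positive counter-clockwise seen from above; the holes lie 0.785 apart
- tube_tall_mid (a point): middle of the tall capped sample tube: 13 mm thick, 104 mm long, cap 17 mm across; its foot stands 24 mm above the bench in a pocket, its cap ends 128 mm above the bench. At the start it is one pocket to the left or to the right of the read point. It is the only tall one
- tube_a_mid (a point): middle of a short capped sample tube (13 mm thick, 79 mm long, cap 17 mm across, its top 103 mm above the bench), at the read point at the start
- tube_b_mid (a point): middle of a short capped sample tube (13 mm thick, 79 mm long, cap 17 mm across, its top 103 mm above the bench), the pocket beside the read point opposite the tall tube at the start
- tube_c_mid (a point): middle of a short capped sample tube (13 mm thick, 79 mm long, cap 17 mm across, its top 103 mm above the bench), in a pocket a quarter turn from the read point at the start
- tube_d_mid (a point): middle of a short capped sample tube (13 mm thick, 79 mm long, cap 17 mm across, its top 103 mm above the bench), in a pocket a quarter turn from the read point at the start
- wash_bottle: white wash bottle, 64 mm across, 170 mm tall; loose bystander; origin under its centre
- cup_a: white lidded specimen cup, 66 mm across, 62 mm tall, standing near the carousel's foot on the robot's side; loose bystander; origin under its centre
- cup_b: a second, equal specimen cup farther off; loose bystander; origin under its centre
- marker: marker pen, 134 mm long, 16 mm thick, lying by the carousel's foot; loose bystander; origin under its middle, x along the pen

How it is judged:
On the way:
1. the plunger is pressed in with the fingers, its pin clear of the first hole (value of joint plunger above 0.0095 m and contact force between the fingers and plunger above 1 N and value of joint turntable between -0.25 and 0.25 rad), for 0.05 s.
At the end, for the whole second after the job is handed in: the tall tube stands in front of the reader (its middle within 8 mm of the read point, seen from above), the plunger has sprung out into the hole (less than 2 mm pressed), the deck is at rest and all five tubes stand fully down in their pockets (within 6 mm) (horizontal distance between tube_tall_mid and read_point below 0.008 m and value of joint plunger below 0.002 m and velocity of joint turntable between -0.05 and 0.05 rad/s and z of tube_tall_mid in the frame of carousel_axis below 0.032 m and z of each of tube_a_mid, tube_b_mid, tube_c_mid, tube_d_mid in the frame of carousel_axis below 0.0195 m); the robot touches nothing.
It fails at once if the deck was turned well past the next hole (more than 57 degrees from the start) (value of joint turntable above 1 rad or value of joint turntable below -1 rad).
It fails at once if a tube was touched by the robot (contact force between any of the fingers, the arm and tube_tall above 0.5 N or contact force between any of the fingers, the arm and tube_a above 0.5 N or contact force between any of the fingers, the arm and tube_b above 0.5 N or contact force between any of the fingers, the arm and tube_c above 0.5 N or contact force between any of the fingers, the arm and tube_d above 0.5 N).
It fails at once if a tube was lifted 15 mm or more out of its pocket (z of tube_tall_mid in the frame of carousel_axis above 0.041 m or z of any of tube_a_mid, tube_b_mid, tube_c_mid, tube_d_mid in the frame of carousel_axis above 0.0285 m).
It fails at once if a bystander was moved by more than 20 mm (distance of any of wash_bottle, cup_a, cup_b, marker from where it was at the start of the episode above 0.02 m).
It also fails if it takes over 42 s, if anything falls off the work surface, if the arm or the gripper's body presses on something with over 40 N, if the wrist force passes 120 N, or if a joint passes its speed limit or range.

## Working session

There is one attempt and no reset: what is moved stays moved. The work goes in short steps, Python scripts to look and compute and a tool call to move; the robot and the scene stay as the last step left them, time stands still between calls to the robot, and variables do not carry over. Pictures are saved under pics/ and viewed, about 8 in all and at most 12, crops included, and the job is handed in when it is done.

Besides the shell and the picture viewer there is one more tool, called after "Request:" in YAML: its name, and indented under it one key for each argument. servo_tool: Moves the arm, as the interface text tells. Its arguments: {"type":"object","properties":{"increments":{"type":"array"},"grip_force":{"type":"number"}},"required":["increments"]}

```bash
mkdir -p pics
cat > h.py <<'E'
import numpy as np, cv2
from plant import ctrl
def ray(p,rc):
    K=np.array(p["K"]);T=np.array(p["extrinsics"])
    d=T[:3,:3]@np.linalg.inv(K)@[rc[1],rc[0],1]
    return T[:3,3],d/np.linalg.norm(d)
def atz(p,rc,z):
    o,d=ray(p,rc); return o+d*(z-o[2])/d[2]
def proj(p,X):
    T=np.linalg.inv(np.array(p["extrinsics"]));c=T[:3,:3]@X+T[:3,3];u=np.array(p["K"])@c;return u[:2]/u[2]
E
python3 - <<'E'
from h import *
Z=dict(carousel=0,carousel_axis=.05,read_point=.05,plunger_top=.078,ear_ccw=.088,ear_cw=.088,pin_tip=.0515,tube_tall_mid=.076,tube_a_mid=.0635,wash_bottle=0,cup_a=0,marker=0.0)
ims=[]
for n in("scene","side"):
    p=ctrl.read_camera(n);ims.append(p["frame"])
    print(n,np.round(np.array(p["extrinsics"])[:3,3],2))
    for k,z in Z.items():
        for r in ctrl.landmark_of(p,k)[:4 if 'tube_a' in k or 'cup' in k else 1]:
            print(k,round(r["conf"],2),np.round(r["centre"]),np.round(atz(p,r["centre"],z),3))
cv2.imwrite("pics/1.png",cv2.resize(np.vstack(ims)[:,:,::-1],None,fx=.71,fy=.71))
cv2.imwrite("pics/1a.png",ims[0][:,:,::-1]);cv2.imwrite("pics/1b.png",ims[1][:,:,::-1])
print(ctrl.get_state())
E
```

```text
scene [1.23 0.13 1.14]
carousel 0.6 [224. 320.] [0.58  0.089 0.   ]
carousel_axis 0.66 [216. 320.] [0.585 0.086 0.05 ]
read_point 0.95 [238. 332.] [0.643 0.127 0.05 ]
plunger_top 0.64 [176. 307.] [0.49  0.03  0.078]
ear_ccw 0.62 [179. 296.] [0.513 0.004 0.088]
ear_cw 0.66 [226. 460.] [0.556 0.432 0.088]
pin_tip 0.42 [175. 301.] [0.471 0.01  0.052]
tube_tall_mid 0.57 [230. 312.] [0.647 0.075 0.076]
tube_a_mid 0.69 [241. 331.] [0.659 0.126 0.063]
tube_a_mid 0.49 [233. 333.] [0.634 0.127 0.063]
wash_bottle 0.69 [227. 459.] [0.504 0.454 0.   ]
cup_a 0.82 [205. 243.] [ 0.572 -0.13   0.   ]
cup_a 0.68 [154. 136.] [ 0.475 -0.482  0.   ]
cup_a 0.61 [173. 300.] [0.429 0.001 0.   ]
marker 0.6 [224. 391.] [0.536 0.275 0.   ]
side [0.96 0.82 0.71]
carousel 0.78 [258. 282.] [0.586 0.089 0.   ]
carousel_axis 0.97 [240. 285.] [0.58  0.089 0.05 ]
read_point 0.8 [261. 269.] [0.643 0.138 0.05 ]
plunger_top 0.66 [212. 306.] [0.502 0.045 0.078]
ear_ccw 0.71 [206. 294.] [0.521 0.02  0.088]
ear_cw 0.73 [214. 316.] [0.488 0.072 0.088]
pin_tip 0.43 [209. 310.] [0.466 0.003 0.051]
tube_tall_mid 0.47 [239. 25
[... 235 characters left out ...]
] [0.526 0.291 0.   ]
{'time': 1.3, 'qpos': array([ 1.18398753e+00,  2.86296184e-01,  1.57669562e+00, -5.40963365e-05,
        1.27861166e+00, -1.50010578e-01]), 'dq': array([ 0.00134817, -0.00015964,  0.00052861, -0.000732  ,  0.00115701,
       -0.00110185]), 'joint_efforts': array([ 1.23171434e-03, -4.05968499e+01, -2.92929196e+01, -1.37560537e-04,
        6.23809883e-04,  8.46526635e-07]), 'eef_pos': array([0.15833363, 0.65614989, 0.23132979]), 'tcp_rot': array([ 1.18114938e-01,  9.92999930e-01, -1.20793788e-05,  2.35412289e-05]), 'contact_force': array([-0.27369696,  0.16394221, -0.35210994]), 'wrist_torque': array([-0.03199278,  0.03937611, -0.03327493]), 'opening': 1.0027230057075613}
```

View pics/1a.png

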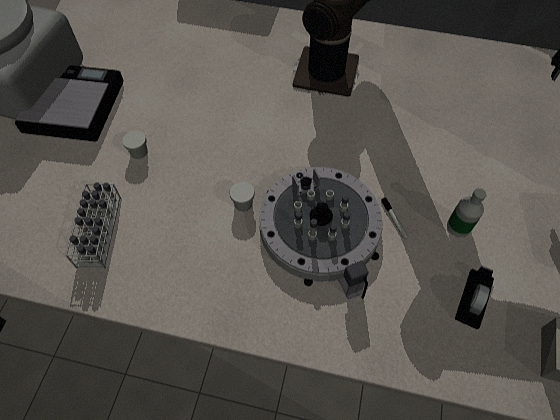

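View pics/1b.png

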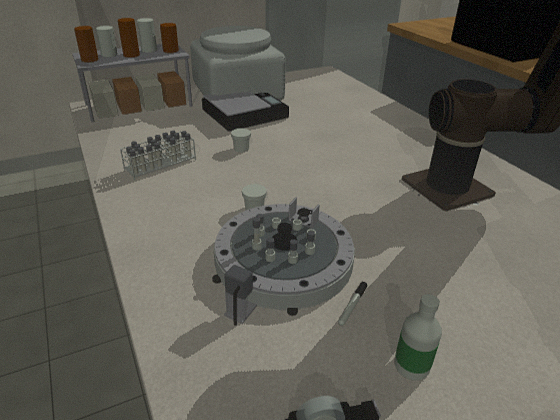

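Run:
```python
from h import *
a=cv2.imread("pics/1a.png")[155:305,245:395];b=cv2.imread("pics/1b.png")[190:340,205:360]
f=lambda i:cv2.resize(np.clip(255*(i/255.)**.6,0,255).astype('uint8'),(400,400),interpolation=cv2.INTER_CUBIC)
cv2.imwrite("pics/2.png",np.hstack([f(a),f(b)]))
```

```text
(no output)
```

View pics/2.png

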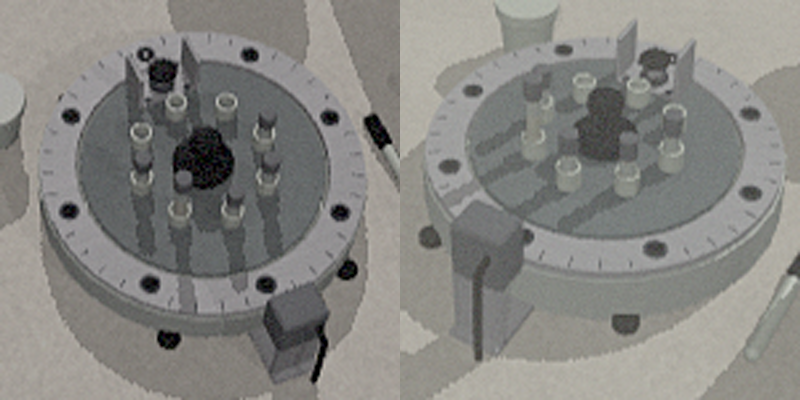

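Request:
servo_tool:
  increments:
    - [0, 0.48, -0.88, 0.1, -0.8]
    - [0, 0.96, -1.76, 0.2, -1.6]
    - [0, 1.44, -2.64, 0.3, -2.4]
    - [0, 1.92, -3.52, 0.4, -3.2]
    - [0, 2.4, -4.4, 0.5, -4]
    - [0, 2.88, -5.28, 0.5, -4.8]
    - [0, 3.36, -6.16, 0.5, -5.6]
    - [0, 3.84, -7.04, 0.5, -6.4]
    - [0, 4.32, -7.92, 0.5, -7.2]
    - [0, 4.8, -8.8, 0.5, -7.9]
  grip_force: 40

```text
time: 2.13
eef_pos: [0.3508, 0.3025, 0.2517]
tcp_rot: [0.448, 0.894, 0.0, 0.0]
contact_force: [0.9, -0.1, -0.4]
opening: 0.001
```

Request:
servo_tool:
  increments:
    - [0, 0.45, -0.85, 0, 0]
    - [0, 0.9, -1.7, 0, 0]
    - [0, 1.35, -2.55, 0, 0]
    - [0, 1.8, -3.4, 0, 0]
    - [0, 2.25, -4.25, 0, 0]
    - [0, 2.7, -5.1, 0, 0]
    - [0, 3.1, -5.9, 0, 0]
    - [0, 3.4, -6.4, 0, 0]
    - [0, 3.5, -6.55, 0, 0]
    - [0, 3.5, -6.55, 0, 0]

```text
time: 2.97
eef_pos: [0.4914, 0.0391, 0.2517]
tcp_rot: [0.449, 0.893, 0.0, 0.0]
contact_force: [-0.9, -0.4, 0.0]
opening: 0.001
```

Run:
```python
from h import *
Z=dict(carousel_axis=.05,plunger_top=.078,ear_ccw=.088,ear_cw=.088,pin_tip=.0515,tube_tall_mid=.076,tube_a_mid=.0635,cup_a=0,marker=0.0)
p=ctrl.read_camera("wrist");cv2.imwrite("pics/3.png",np.clip(255*(p["frame"][:,:,::-1]/255.)**.6,0,255))
s=ctrl.get_state();print(s["eef_pos"],s["tcp_rot"],s["time"],ctrl.grip_point_offset,np.round(p["extrinsics"],3),proj(p,np.append(s["eef_pos"][:2],.078)))
for k,z in Z.items():
    for r in ctrl.landmark_of(p,k)[:2]:
        print(k,round(r["conf"],2),np.round(r["centre"]),np.round(atz(p,r["centre"],z),4))
```

```text
[0.49072571 0.04033166 0.25162474] [ 4.48646028e-01  8.93709322e-01  6.22675398e-04 -4.90963158e-05] 3.0167 0.0187 [[ 0.803  0.574  0.163  0.451]
 [ 0.596 -0.773 -0.217  0.095]
 [ 0.002  0.272 -0.962  0.394]
 [ 0.     0.     0.     1.   ]] [281.63988974 188.11191198]
carousel_axis 0.96 [196. 380.] [0.5825 0.0908 0.05  ]
plunger_top 0.7 [201. 285.] [0.5012 0.0321 0.078 ]
ear_cw 0.6 [174. 289.] [0.4869 0.0565 0.088 ]
ear_cw 0.3 [155. 441.] [0.5873 0.1526 0.088 ]
pin_tip 0.94 [197. 247.] [0.4702 0.0068 0.0515]
tube_tall_mid 0.83 [247. 432.] [0.6496 0.0821 0.076 ]
tube_a_mid 0.61 [200. 446.] [0.6343 0.1272 0.0635]
marker 0.63 [  5. 452.] [0.5267 0.2887 0.    ][ WARN:0@1.786] global loadsave.cpp:1063 imwrite_ Unsupported depth image for selected encoder is fallbacked to CV_8U.
```

View pics/3.png

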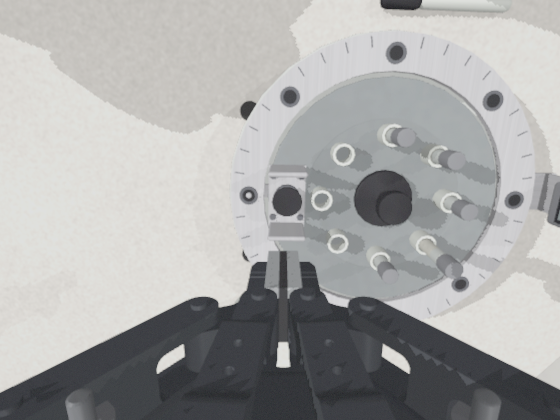

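Request:
servo_tool:
  increments:
    - [0, 0.1, -0.1, -0.7, 0]
    - [0, 0.2, -0.2, -1.4, 0]
    - [0, 0.4, -0.38, -2.1, 0]
    - [0, 0.4, -0.38, -2.8, 0]
    - [0, 0.4, -0.38, -3.3, 0]
    - [0, 0.4, -0.38, -3.7, 0]
    - [0, 0.4, -0.38, -3.9, 0]
    - [0, 0.4, -0.38, -4.0, 0]
    - [0, 0.4, -0.38, -4.0, 0]
    - [0, 0.4, -0.38, -4.0, 0]

```text
time: 4.3
eef_pos: [0.5073, 0.0259, 0.0928]
tcp_rot: [0.447, 0.894, 0.001, 0.001]
contact_force: [0.1, 1.0, 0.8]
opening: 0.002
```

Run:
```python
from h import *
s=ctrl.get_state();print(s["eef_pos"],s["contact_force"],s["time"])
o=[]
for n,c in(("side",(205,190,155,150)),("wrist",None)):
    p=ctrl.read_camera(n);i=p["frame"][:,:,::-1]
    if c: i=i[c[1]:c[1]+c[3],c[0]:c[0]+c[2]]
    o.append(cv2.resize(np.clip(255*(i/255.)**.6,0,255).astype('uint8'),(400,400 )))
cv2.imwrite("pics/4.png",np.hstack(o))
```

```text
[0.5073368  0.02587791 0.09280174] [0.13358092 1.01676865 0.83216713] 4.3
```

View pics/4.png

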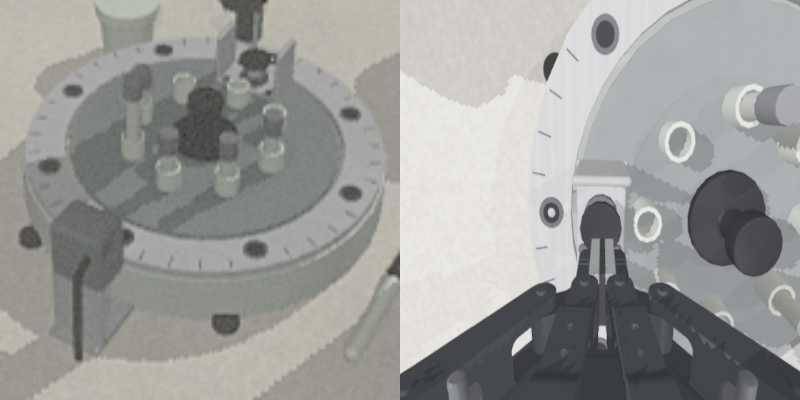

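Request:
servo_tool:
  increments:
    - [0, 0, 0, -0.2, 0]
    - [0, 0, 0, -0.35, 0]
    - [0, 0, 0, -0.45, 0]
    - [0, 0, 0, -0.52, 0]
    - [0, 0, 0, -0.57, 0]
    - [0, 0, 0, -0.61, 0]
    - [0, 0, 0, -0.64, 0]
    - [0, 0, 0, -0.66, 0]
    - [0, 0, 0, -0.66, 0]
    - [0, 0, 0, -0.66, 0]

```text
time: 5.23
eef_pos: [0.5081, 0.0258, 0.0676]
tcp_rot: [0.447, 0.894, 0.001, 0.002]
contact_force: [-0.9, -0.4, 6.7]
opening: 0.002
```

Request:
servo_tool:
  increments:
    - [0, 0, 0, -0.02, 0]
    - [0, 0, 0, -0.04, 0]
    - [0, 0, 0, -0.06, 0]
    - [0, 0, 0, -0.07, 0]
    - [0, 0, 0, -0.08, 0]
    - [0, 0, 0, -0.08, 0]
    - [0, 0, 0, -0.08, 0]
    - [0, 0, 0, -0.08, 0]
    - [0, 0, 0, -0.08, 0]
    - [0, 0, 0, -0.08, 0]

```text
time: 6.07
eef_pos: [0.5085, 0.0253, 0.0656]
tcp_rot: [0.447, 0.894, 0.001, 0.002]
contact_force: [-3.2, -1.4, 9.2]
opening: 0.003
```

Request:
servo_tool:
  increments:
    - [0, 0.065, -0.085, 0, 0.5]
    - [0, 0.135, -0.17, 0, 1]
    - [0, 0.215, -0.245, 0, 1.5]
    - [0, 0.3, -0.315, 0, 2]
    - [0, 0.385, -0.38, 0, 2.5]
    - [0, 0.47, -0.44, 0, 3]
    - [0, 0.565, -0.5, 0, 3.5]
    - [0, 0.66, -0.555, 0, 4]
    - [0, 0.755, -0.605, 0, 4.5]
    - [0, 0.855, -0.65, 0, 5]

```text
time: 6.9
eef_pos: [0.5435, -0.0008, 0.0667]
tcp_rot: [0.242, 0.97, 0.001, 0.003]
contact_force: [-1.1, 1.5, 6.8]
opening: 0.001
```

Run:
```python
from h import *
p=ctrl.read_camera("wrist");s=ctrl.get_state();print(s["eef_pos"],s["contact_force"],s["time"])
v=s["eef_pos"][:2]-[.5825,.0905];print(np.hypot(*v),np.degrees(np.arctan2(*v[::-1]))%360)
i=p["frame"][:,:,::-1];cv2.imwrite("pics/5.png",np.clip(255*(i/255.)**.6,0,255).astype('uint8'))
for k,z in dict(pin_tip=.04,tube_tall_mid=.076,plunger_top=.066,ear_cw=.088).items():
    for r in ctrl.landmark_of(p,k)[:1]:
        w=atz(p,r["centre"],z);v=w[:2]-[.5825,.0905];print(k,round(r["conf"],2),w.round(4),np.hypot(*v),np.degrees(np.arctan2(*v[::-1]))%360)
```

```text
[ 0.54460641 -0.0013078   0.06699103] [ 0.35898055 -0.80037887  6.12521818] 6.95
0.09932067908357532 247.57165549437696
plunger_top 0.78 [0.5365 0.0016 0.066 ] 0.10011919818019409 242.6514594486825
ear_cw 0.72 [0.5116 0.0169 0.088 ] 0.10219995626828528 226.07316648379242
```

View pics/5.png

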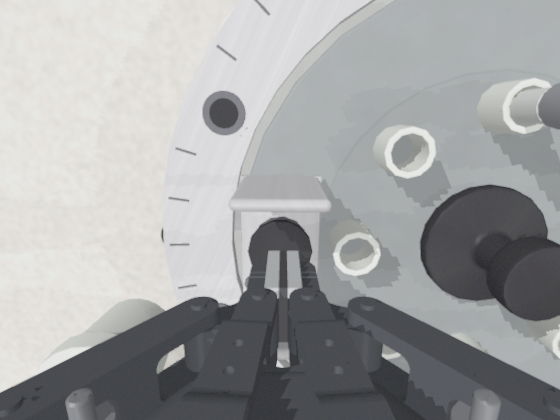

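Request:
servo_tool:
  increments:
    - [0, 0, 0, 0.15, 0]
    - [0, 0, 0, 0.35, 0]
    - [0, 0, 0, 0.5, 0]
    - [0, 0, 0, 0.5, 0]
    - [0, 0.1, -0.04, 0.5, 0.5]
    - [0, 0.2, -0.07, 0.5, 1.0]
    - [0, 0.305, -0.1, 0.5, 1.5]
    - [0, 0.41, -0.13, 0.5, 2.0]
    - [0, 0.52, -0.15, 0.5, 2.5]
    - [0, 0.52, -0.15, 0.5, 2.5]

```text
time: 7.98
eef_pos: [0.564, -0.0069, 0.0864]
tcp_rot: [0.135, 0.991, 0.002, 0.002]
contact_force: [-1.3, 0.6, -0.8]
opening: -0.001
```

```bash
cat > m.py <<'E'
from h import *
p=ctrl.read_camera("wrist");s=ctrl.get_state();print(s["eef_pos"],s["contact_force"],s["time"])
v=s["eef_pos"][:2]-[.5825,.0905];print(np.hypot(*v),np.degrees(np.arctan2(*v[::-1]))%360)
i=p["frame"][:,:,::-1];cv2.imwrite("pics/t%d.png"%(s["time"]*100),np.clip(255*(i/255.)**.6,0,255).astype('uint8'))
for k,z in dict(pin_tip=.05,tube_tall_mid=.076,plunger_top=.069,ear_cw=.088).items():
    for r in ctrl.landmark_of(p,k)[:1]:
        w=atz(p,r["centre"],z);v=w[:2]-[.5825,.0905];print(k,round(r["conf"],2),w.round(4),np.hypot(*v),np.degrees(np.arctan2(*v[::-1]))%360)
E
python3 m.py
```

```text
[ 0.56446682 -0.0069776   0.08639861] [ 0.05151413  0.90942604 -2.14595237] 8.0333
0.09913161525840886 259.518880864799
pin_tip 0.7 [ 0.5546 -0.0057  0.05  ] 0.10012487254787797 253.8293392442532
tube_tall_mid 0.93 [0.6428 0.1169 0.076 ] 0.06578855701316502 23.660777760475575
plunger_top 0.86 [ 0.5485 -0.003   0.069 ] 0.09950500509562527 250.01347444343614
ear_cw 0.71 [0.521  0.0076 0.088 ] 0.10323294617139737 233.4222456153189
```

Request:
servo_tool:
  increments:
    - [0, 0.06, -0.01, 0, 0.3]
    - [0, 0.11, -0.02, 0, 0.5]
    - [0, 0.15, -0.025, 0, 0.7]
    - [0, 0.19, -0.03, 0, 0.9]
    - [0, 0.235, -0.03, 0, 1.1]
    - [0, 0.28, -0.035, 0, 1.3]
    - [0, 0.32, -0.04, 0, 1.5]
    - [0, 0.36, -0.04, 0, 1.6]
    - [0, 0.4, -0.04, 0, 1.7]
    - [0, 0.4, -0.04, 0, 1.7]

```text
time: 9.07
eef_pos: [0.5808, -0.0088, 0.0868]
tcp_rot: [0.062, 0.998, 0.002, 0.004]
contact_force: [0.8, 0.4, 0.6]
opening: 0.001
```

```bash
python3 m.py
```

```text
[ 0.58118593 -0.00880339  0.08686929] [ 0.70846083  0.00077661 -0.6943043 ] 9.1167
0.09931208474108952 269.2418567551768
pin_tip 0.6 [ 0.5587 -0.0486  0.05  ] 0.1411483659850041 260.2887873963232
tube_tall_mid 0.89 [0.6359 0.128  0.076 ] 0.06527689139559266 35.07569348420319
plunger_top 0.7 [ 0.5682 -0.0095  0.069 ] 0.10104611733222646 261.85737773597344
ear_cw 0.65 [ 0.5389 -0.0016  0.088 ] 0.1019153166741423 244.65094161842745
```

Request:
servo_tool:
  increments:
    - [0, 0.02, 0, 0, 0.1]
    - [0, 0.04, 0, 0, 0.2]
    - [0, 0.06, 0, 0, 0.2]
    - [0, 0.08, 0, 0, 0.3]
    - [0, 0.1, 0, 0, 0.3]
    - [0, 0.1, 0, 0, 0.3]
    - [0, 0.1, 0, 0, 0.3]
    - [0, 0.1, 0, 0, 0.3]
    - [0, 0.1, 0, 0, 0.3]
    - [0, 0.1, 0, 0, 0.3]

```text
time: 10.15
eef_pos: [0.5851, -0.0087, 0.0868]
tcp_rot: [0.049, 0.999, 0.002, 0.004]
contact_force: [-1.0, 1.1, 1.0]
opening: 0.0
```

```bash
python3 m.py;ls pics
```

```text
[ 0.58506022 -0.00868325  0.08686084] [-0.17379818  0.00047614 -0.32180104] 10.2
0.09921628777657723 271.47864862631064
pin_tip 0.94 [ 0.5633 -0.0491  0.05  ] 0.14089354314093053 262.1767185253397
tube_tall_mid 0.94 [0.6351 0.1286 0.076 ] 0.06493080997072713 35.92028785356246
plunger_top 0.6 [ 0.5728 -0.0102  0.069 ] 0.10114222448317933 264.5136932873522
ear_cw 0.64 [ 0.5403 -0.0039  0.088 ] 0.10336819644845807 245.9009440030454
1.png
1a.png
1b.png
2.png
3.png
4.png
5.png
t1019.png
t803.png
t911.png
```

View pics/t1019.png

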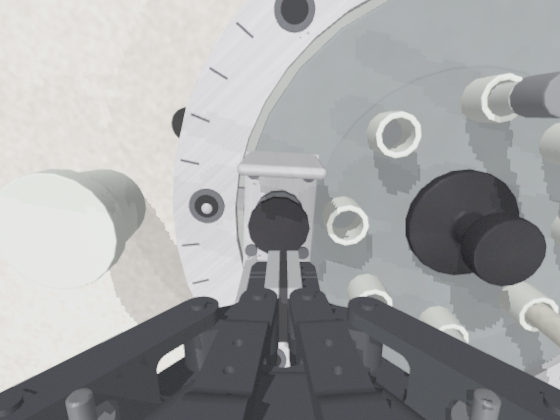

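Request:
servo_tool:
  increments:
    - [0, -0.1, 0, 0, 0]
    - [0, -0.2, 0, 0, 0]
    - [0, -0.2, 0, 0.3, 0]
    - [0, -0.2, 0, 0.8, 0]
    - [0, -0.2, 0, 1.4, 0]
    - [0, -0.2, 0, 2.0, 0]
    - [0, -0.2, 0, 2.6, 0]
    - [0, -0.2, 0, 3.2, 0]
    - [0, -0.2, 0, 3.5, 0]
    - [0, -0.2, 0, 3.5, 0]

```text
time: 11.23
eef_pos: [0.5791, -0.0091, 0.2317]
tcp_rot: [0.049, 0.999, 0.001, 0.008]
contact_force: [0.0, -0.2, 0.6]
opening: 0.001
```

```bash
python3 m.py
python3 - <<'E'
from h import *
w=ctrl.read_camera("wrist");s=ctrl.read_camera("side")
q=ctrl.landmark_of(w,"plunger_top")[0]["centre"];r=ctrl.landmark_of(s,"plunger_top")
print([ (x["conf"],x["centre"]) for x in r[:2]])
if r:   # triangulate height
    o1,d1=ray(w,q);o2,d2=ray(s,r[0]["centre"])
    t=np.linalg.lstsq(np.c_[d1,-d2],o2-o1,rcond=None)[0];print(o1+d1*t[0],o2+d2*t[1])
for z in(.066,.069,.078):print(z,atz(w,q,z))
f=lambda i:np.clip(255*(i[:,:,::-1]/255.)**.6,0,255).astype('uint8')
cv2.imwrite("pics/6.png",np.hstack([cv2.resize(f(w["frame"])[100:350,150:400],(400,400)),cv2.resize(f(s["frame"])[190:340,205:360],(400,400))]))
E
```

```text
[ 0.57790772 -0.0088954   0.22894555] [ 0.15192218  0.27800644 -0.48289244] 11.2833
0.09950142550042207 267.35469184996776
pin_tip 0.66 [ 0.562  -0.0504  0.05  ] 0.14239633376400504 261.7040145200278
tube_tall_mid 0.77 [0.6357 0.1281 0.076 ] 0.06510702660743936 35.26631398295863
plunger_top 0.63 [ 0.5695 -0.0102  0.069 ] 0.1015270988432089 262.616085112651
ear_cw 0.83 [ 0.5409 -0.004   0.088 ] 0.10328705708377994 246.23485022675771
[(0.56, [208.7, 273.7])]
[ 0.56961142 -0.00896584  0.07643264] [ 0.56360966 -0.00502872  0.07505657]
0.066 [ 0.57183298 -0.00922562  0.066     ]
0.069 [ 0.57119415 -0.00915092  0.069     ]
0.078 [ 0.56927766 -0.00892682  0.078     ]
```

View pics/6.png

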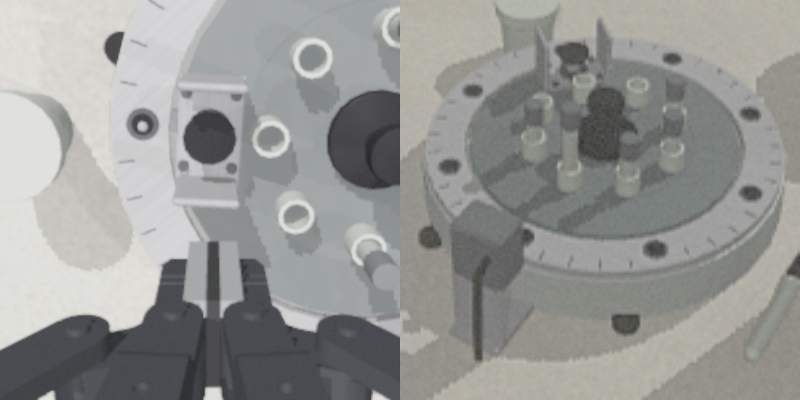

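```bash
python3 -c "
from plant import ctrl
print(ctrl.sign_off())"
```

```text
the job is handed in; nothing more can be done
None
```

I indexed the carousel one hole counter-clockwise, and the tall tube now stands in front of the reader. I've handed the job in; signing off gave no verdict.

**What I did:** The tall tube was one pocket clockwise of the read point, so counter-clockwise was the short way. I pressed the plunger fully in with closed fingers; it read about 9 N with the tip at 66 mm. The deck turned about 26° with the button held down. I then let the button go and pushed the ear slowly until the pin reached the next hole. After that I backed off and lifted the fingers to about 0.23 m.

**Last checks:**
- **Pin:** centred in the hole at 261.7°, where 261.7° was expected.
- **Tall tube:** measured at 35.3° against a reader direction of about 36.7°, 65 mm from the axis. That puts it about 2 mm from the read point.
- **Button height:** about 75–76 mm from two cameras against 78 mm when fully out, but the two sight lines miss each other by about 7 mm. I did not measure the plunger travel directly, so "fully out" rests on this rough height and on the pin showing in the hole.
- **Tubes and bystanders:** in the last pictures the tubes stood in their pockets, and cup_a and the marker, the bystanders in view, were not visibly moved. I did not re-measure cup_b or the wash bottle, but the arm's path stayed well clear of both.

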